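Test the grinder's stop switch

TASK

Before the glass grinder is used, its stop switch must be tested: pull the red knob straight up out of its switch box until it clicks at its outer detent, then push it back down until it is fully home, and let go. Leave the black knob of the other switch box alone.

Things in the scene. Friction and masses are not known exactly. Their poses are not given: they have to be found in the camera images.
- stop_knob (a joint): how far the red knob is pulled up out of its switch box, in m: 0 = fully home (its start), 0.020 = fully out. It slides straight up and down and clicks into a detent at each end: let go, it springs to the nearer end and stays. Moving it takes about 6 N at the stiffest point, some 4 mm from either end; both ends are hard stops.
- stop_knob_grip (a point): centre of the red knob's head, on its vertical axis; moves with the knob; z up. The head is a round red mushroom, diameter 34 mm, 23.5 mm tall: upright sides from 9 mm below to 8 mm above this point, top 12.5 mm above it. It stands on a 12 mm steel shank in the middle of a grey switch box, whose flat top lies 21 mm below this point while the knob is home.
- stop_station: the red knob's grey switch box, fixed to the bench: 76 x 76 mm, 46 mm high, on an 82 x 82 mm base plate; origin at the centre of its underside, z up, a black plug stands 12 mm out of its +x side. A yellow disc (diameter 56 mm, 1 mm) lies on its top round a steel collar (diameter 29 mm, 7 mm high) that guides the shank. It can change places with the other box.
- fan_knob (a joint): the same travel for the black knob on the other switch box: 0 = home (its start), 0.020 = out; not to be moved. That box and knob have the same shape and size, but the knob is black and the disc round its collar white; the two boxes' centres are at least 0.20 m apart, in y.
Mind the look-alikes: they are no part of the job. What is shaped like the part that bears fan_knob but purple is not meant.

How it is judged:
By the outcome, as a careful person would: the job done as asked, in the order asked, and still so for the second after the job is handed in, with the robot touching nothing.
It also fails if it takes over 32 s, if anything falls off the work surface, if the arm or the gripper's body presses on something with over 40 N, if the wrist force passes 120 N, or if a joint passes its speed limit or range.

ROBOT

A 6-joint arm with a two-finger parallel gripper is mounted at the origin on a cart in front of the work surface, level with it; the furniture and walls round the work are solid. World frame = base frame: x ahead of the robot, y to its left, z up, the work surface at z = 0. Lengths are in m, angles in degrees, forces in N, time in s.
With the tool pointing down it reaches from about 0.25 to 0.725 m from the base axis. Payload 9.7 kg.
Tool frame: the origin (TCP) lies at the very end of the fingers, on their centre line; the grasp point (between the pads) lies 19 mm behind it; z points along the fingers, y is the direction in which the jaws open and shut (so a half turn about z gives the same grasp; the last joint's range is limited). The gripper opens to 85 mm and grips with 20 to 120 N. Pads are 22 mm wide; open, the fingers measure 114 mm over their backs; the gripper's body (76 mm by 85 mm) begins 54 mm behind the grasp point. The pads swing forward as they close: fully open they stand 13 mm farther back than shut.
Start: joints at [-67.265, 4.979, 10.078, 95.1, 0, 90], TCP at [0.213, -0.507, 0.231] pointing down, gripper open.
Joint ranges: [-179.16, 179.16], [-48.56, 103.87], [-65.8, 70.77], [-126.05, 130.52], [-82.76, 87.17], [-180, 180]. Speed limits (degrees/s): [127.2, 127.2, 147.25, 180, 180, 180].

INTERFACE

Orientations are given as [roll, pitch, yaw] about the fixed x, y, z axes, in that order (R = Rz(yaw) Ry(pitch) Rx(roll)).
In Python, from workcell import bot gives the robot as it stands.
- The arm moves only by the shell command python3 -m pendant 'ROWS' [FORCE]. ROWS is JSON, a list that holds one entry, the list of rows, each a list of 7 numbers: the shift along the tool's x, y, z in cm, then the turn, a rotation vector about the tool's x, y, z in rad, then the opening in per cent of the stroke, from 0 (shut) to 100 (fully open). In form: [[[dx, dy, dz, ax, ay, az, gripper], ...]]. A call has 1 to 5 rows; each row shifts and turns the pose as measured when the row begins, along the tool's axes as they then stand; what a row does not reach is not made up. A row lasts 1/12 s, in which the tool goes at most 41.7 mm and 7.16 degrees, less where a joint would pass 70% of its speed; a pose out of reach is approached as far as the arm can. A call with a gripper value outside its range is refused whole. The fingers move at their own pace and stop on an object; FORCE is the grip in N (left out, the last holds). Time passes only in rows, so rows that do not move let the fingers close. It gives the time, the measured TCP pose, the force and the opening at its end, in the units of the state.
- bot.get_obs(): the state, without advancing time (a new reading comes with each control period).
- bot.camera(name): name is "scene" or "top" or "wrist"; returns the picture (480x640x3 uint8, red, green, blue); there is no depth.
- bot.get_calibration(name): a dict with "intrinsics" (3x3 intrinsics, pixels), "pose" (4x4, takes a point from camera to world coordinates); the wrist camera has in their place "T_tool_cam" (4x4, takes a point from camera to tool coordinates, whose origin is the TCP and whose axes are the flange's). Camera axes: x right, y down, z forward; pixel columns grow to the right and rows downward; lengths in m; the calibration is good to about 2 mm. A picture is of the moment at which its call begins: read the wrist's pose just before it. get_calibration takes no time and is no camera call.
- bot.job_done(): hands the job in, once; it reports no verdict.
Trained networks look in the newest picture that a camera, given by its name, has taken for a name from the list of things; names that differ only in an ending like _2 or _b are one class to them, and where a whole thing is asked for, a point or a joint stands for the part that bears it (a point fixed in the world has none). Each returns a list of dicts, best first, with "confidence" (0 to 1); they miss things now and then, are a little off and sometimes report something else, mostly with a low value. They report only what shows in the picture. A call takes as long as a camera call. They do not tell look-alikes from the thing itself.
- bot.masks_of(camera, thing): "pixels" (480x640 bool, what is visible of it) and "extent" ([left, top, right, bottom] in pixels, round what is visible of it).
- bot.mark_of(camera, thing): "uv" ([column, row] in pixels: a listed point, or the origin of a listed thing).
The state is a dict: "time": time; "q": joint angles; "qd": joint speeds; "joint_efforts": joint torques, N m; "ee_pos": TCP position; "tcp_rot": TCP orientation; "wrist_force": force on the tool from outside, world axes, zero at the start; "torque": the same for the moment, N m; "opening": finger opening in m.
Only numpy, scipy, OpenCV 4.12 (cv2) and the standard library are available. Lean on these libraries where they do the work, as an engineer would, in place of code of your own. Each camera call takes 0.05 s, during which the arm holds its last target. There are 200 camera calls.

## Working session

There is one attempt and no reset: what is moved stays moved. The work goes in short steps, Python scripts to look and compute and a shell command to move; the robot and the scene stay as the last step left them, time stands still between calls to the robot, and variables do not carry over. Pictures are saved under pics/ and viewed, about 8 in all and at most 12, crops included, and the job is handed in when it is done.

```bash
mkdir -p pics
cat > h.py <<'E'
import numpy as np, cv2
from workcell import bot
from scipy.spatial.transform import Rotation as R
def save(n,im): cv2.imwrite('pics/'+n,cv2.cvtColor(im,cv2.COLOR_RGB2BGR))
def cam(name,o=None):
    c=bot.get_calibration(name); K=np.array(c['intrinsics'])
    if name=='wrist':
        T=np.eye(4); T[:3,:3]=R.from_euler('xyz',o['tcp_rot'],degrees=True).as_matrix(); T[:3,3]=o['ee_pos']
        return K,T@np.array(c['T_tool_cam'])
    return K,np.array(c['pose'])
def ray(K,T,uv,z):
    d=T[:3,:3]@np.linalg.solve(K,[uv[0],uv[1],1]); return T[:3,3]+d*(z-T[2,3])/d[2]
E
python3 - <<'E'
from h import *
o=bot.get_obs(); print(o)
for n in ('scene','top'):
    im=bot.camera(n); save(n+'1.png',im)
    K,T=cam(n); print(n,T[:3,3].round(3))
    for th in ('stop_knob_grip','stop_station'):
        for m in bot.mark_of(n,th): print(th,m, ray(K,T,m['uv'],0.067 if 'grip' in th else 0).round(4))
    for th in ('stop_knob','fan_knob'):
        for m in bot.masks_of(n,th): 
            print(th,m['extent'],m['confidence'],im[m['pixels']].mean(0).round())
E
```

```text
{'time': 0.0, 'q': array([-6.72634501e+01,  5.01056058e+00,  1.00355215e+01,  9.50996297e+01,
        1.93528402e-03,  8.99992492e+01]), 'qd': array([-0.03918636, -0.10174481,  0.00472958,  0.04155476, -0.13091902,
       -0.13594462]), 'joint_efforts': array([-2.10814993e-03, -5.20383489e+01,  4.64808869e+01,  1.59571128e-02,
       -1.99865185e-04,  3.79459254e-05]), 'ee_pos': array([ 0.21249421, -0.50705001,  0.23059781]), 'tcp_rot': array([-1.79925331e+02, -1.93626085e-03,  2.27372981e+01]), 'wrist_force': array([ 0.49249572,  0.6479059 , -0.22334716]), 'torque': array([0.00671529, 0.01989026, 0.04006552]), 'opening': 0.08530135066988559}
scene [-0.665  0.801  1.275]
stop_knob_grip {'uv': [399.1, 216.7], 'confidence': 0.61} [ 0.5074 -0.1205  0.067 ]
stop_station {'uv': [398.1, 235.7], 'confidence': 0.91} [ 0.4933 -0.1157  0.    ]
stop_knob [394.3, 213.1, 406.4, 222.8] 0.39 [185.  66.  55.]
fan_knob [162.3, 274.9, 174.1, 284.8] 0.51 [74. 68. 63.]
fan_knob [290.6, 239.9, 299.6, 252.2] 0.48 [68. 60. 53.]
top [0.272 0.172 1.481]
stop_knob_grip {'uv': [436.6, 259.6], 'confidence': 0.42} [ 0.4911 -0.1098  0.067 ]
stop_station {'uv': [435.0, 259.7], 'confidence': 0.72} [ 0.5012 -0.1189  0.    ]
stop_knob [431.6, 252.0, 443.9, 267.1] 0.45 [159.  44.  35.]
fan_knob [295.9, 233.5, 308.3, 250.1] 0.49 [46. 41. 37.]
fan_knob [431.3, 251.9, 444.7, 266.8] 0.47 [159.  45.  35.]
fan_knob [149.1, 224.8, 160.3, 236.4] 0.42 [57. 51. 48.]
```

View pics/scene1.png

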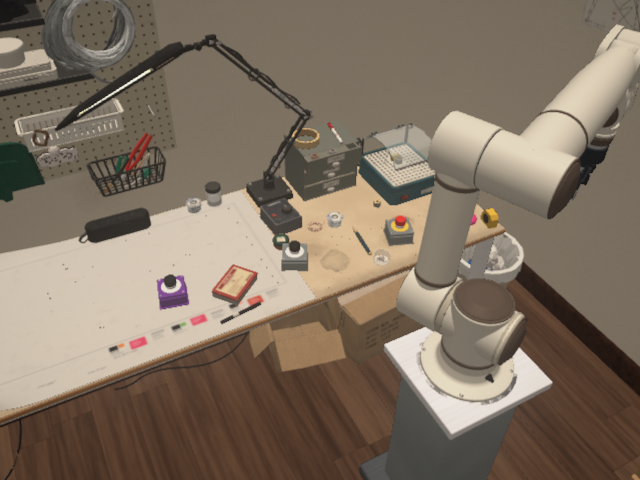

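View pics/top1.png

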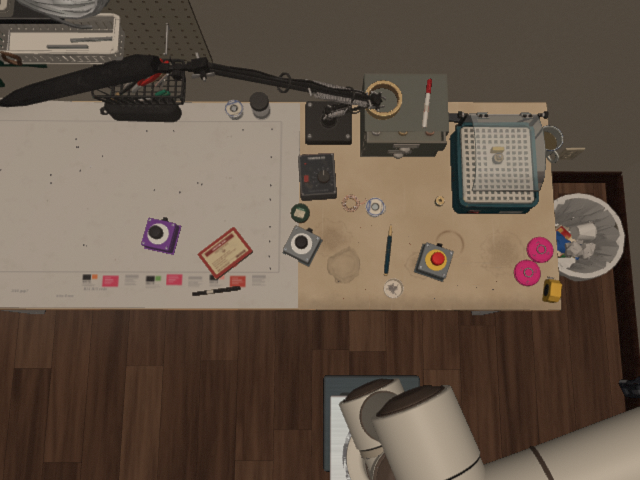

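Candidates in top view: red knob with yellow disc on a grey box (436,260) is the target. The look-alikes are a black knob on a grey box with white disc (302,243), a black knob on a purple box (158,233) and pink discs (540,250)/(527,272). In scene view the target is at (399,219), black/grey at (295,250) and purple at (172,285). The target is unambiguous, so I'm moving above it.

```bash
python3 -m pendant '[[[3.4,-2.1,0,0,0,0,100],[3.4,-2.1,0,0,0,0,100],[3.4,-2.1,0,0,0,0,100],[3.4,-2.1,0,0,0,0,100],[3.4,-2.1,0,0,0,0,100]]]' 40 && python3 -m pendant '[[[3.4,-2.1,0,0,0,0,100],[3.4,-2.1,0,0,0,0,100],[3.4,-2.1,0,0,0,0,100],[3.4,-2.1,0,0,0,0,100],[0,0,0,0,0,0,100]]]'
```

```text
time: 0.92
ee_pos: [0.3285, -0.3446, 0.229]
tcp_rot: [-180.0, 0.1, 22.1]
wrist_force: [0.9, -0.2, -0.1]
opening: 0.0854
time: 1.33
ee_pos: [0.4285, -0.2041, 0.2298]
tcp_rot: [180.0, -0.1, 22.3]
wrist_force: [0.2, -0.1, -0.2]
opening: 0.0855
```

```bash
python3 -m pendant '[[[3.3,-2.0,0,0,0,0,100],[3.3,-2.0,0,0,0,0,100],[2.7,-1.6,0,0,0,0,100],[0,0,0,0,0,0,100],[0,0,0,0,0,0,100]]]'
cat > look.py <<'E'
from h import *
import sys
o=bot.get_obs(); im=bot.camera('wrist'); save(sys.argv[1],im); K,T=cam('wrist',o)
z=float(sys.argv[2])
print(o['time'],o['ee_pos'],o['tcp_rot'],T[:3,3].round(3),o['wrist_force'],o['opening'])
M=R.from_euler('xyz',o['tcp_rot'],degrees=True).as_matrix()
def rep(n,p): print(n,p.round(4),'tool cm',(M.T@(p-o['ee_pos'])*100).round(2))
for m in bot.mark_of('wrist','stop_knob_grip'): print(m); rep('mark',ray(K,T,m['uv'],z))
hsv=cv2.cvtColor(im,cv2.COLOR_RGB2HSV)
red=(((hsv[...,0]<6)|(hsv[...,0]>174))&(hsv[...,1]>150)&(hsv[...,2]>70)).astype(np.uint8)
n,l,s,c=cv2.connectedComponentsWithStats(red)
for i in range(1,n):
    if s[i,4]>300: print(s[i],c[i]); rep('red',ray(K,T,c[i],z))
yel=cv2.inRange(hsv,(18,130,90),(35,255,255)); n,l,s,c=cv2.connectedComponentsWithStats(yel)
for i in range(1,n):
    if s[i,4]>300: print('yel',s[i]); rep('yelbox',ray(K,T,s[i,:2]+s[i,2:4]/2,z-.02))
E
python3 look.py w1.png 0.067
```

```text
time: 1.75
ee_pos: [0.495, -0.1134, 0.2301]
tcp_rot: [179.9, -0.1, 22.5]
wrist_force: [-0.3, 0.1, -0.6]
opening: 0.0853
1.75 [ 0.49503308 -0.11338226  0.23005827] [ 1.79885029e+02 -1.33169927e-01  2.24686635e+01] [ 0.564 -0.085  0.373] [-0.2627841   0.07965406 -0.58263867] 0.08528123270161977
{'uv': [316.3, 212.3], 'confidence': 0.88}
mark [ 0.4954 -0.1127  0.067 ] tool cm [ 0.02 -0.08 16.31]
[ 295  189   46   47 1682] [317.46135553 212.32282996]
red [ 0.4957 -0.1135  0.067 ] tool cm [2.000e-02 1.000e-02 1.631e+01]
yel [ 283  171   70   69 1975]
yelbox [ 0.4965 -0.1137  0.047 ] tool cm [ 0.08  0.05 18.31]
yel [ 549  352   66   53 1382]
yelbox [ 0.4402 -0.3936  0.047 ] tool cm [-15.82  23.76  18.32]
```

View pics/w1.png

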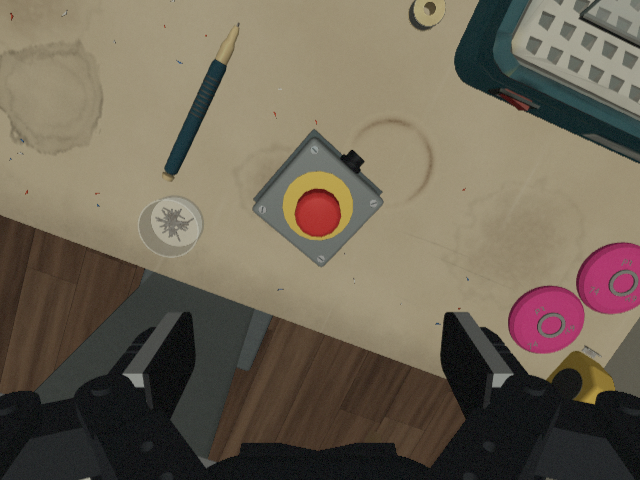

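The wrist view shows the red knob at (317,212) on a yellow disc and grey box with a plug, already centred under the tool to about 1 mm. This confirms the choice. Descending.

```bash
python3 -m pendant '[[[0,0,3.5,0,0,0,100],[0,0,3.5,0,0,0,100],[0,0,3.5,0,0,0,100],[0,0,2,0,0,0,100],[0,0,0,0,0,0,100]]]'; python3 look.py w2.png 0.067
```

```text
time: 2.27
ee_pos: [0.4935, -0.1206, 0.1035]
tcp_rot: [179.6, -0.4, 21.9]
wrist_force: [-0.6, -0.3, -0.7]
opening: 0.0854
2.2667 [ 0.49347707 -0.12060597  0.10347588] [179.60955304  -0.42461933  21.94010986] [ 0.562 -0.092  0.247] [-0.64778656 -0.31064361 -0.66361312] 0.08535889967287626
{'uv': [302.4, 267.1], 'confidence': 0.87}
mark [ 0.4966 -0.1123  0.067 ] tool cm [ 0.57 -0.68  3.65]
[ 266  230   76   81 4812] [303.93453865 270.25561097]
red [ 0.4955 -0.1135  0.067 ] tool cm [ 0.42 -0.61  3.65]
yel [ 250  201  111   98 4393]
yelbox [ 0.4984 -0.1127  0.047 ] tool cm [ 0.71 -0.59  5.65]
```

```bash
python3 -m pendant '[[[0.5,-0.65,0,0,0,0,100],[0,0,0,0,0,0,100],[0,0,1.5,0,0,0,100],[0,0,1.5,0,0,0,100],[0,0,0,0,0,0,100]]]'; python3 look.py w3.png 0.067
```

```text
time: 2.78
ee_pos: [0.5025, -0.1143, 0.087]
tcp_rot: [179.0, -1.3, 21.8]
wrist_force: [0.1, -0.3, -1.2]
opening: 0.0855
2.7833 [ 0.50249563 -0.11427862  0.08698468] [179.00796339  -1.28919144  21.84983741] [ 0.568 -0.085  0.232] [ 0.1080102  -0.2741401  -1.18506622] 0.08547077310826065
{'uv': [308.8, 306.4], 'confidence': 0.81}
mark [ 0.4965 -0.1132  0.067 ] tool cm [-0.56 -0.36  1.98]
[ 268  265   82   88 5654] [308.7658295  309.14273081]
red [ 0.4953 -0.1136  0.067 ] tool cm [-0.69 -0.36  1.98]
yel [ 250  233  118   97 4883]
yelbox [ 0.4996 -0.112   0.047 ] tool cm [-0.28 -0.39  3.99]
```

```bash
cat > err.py <<'E'
from h import *
import sys
o=bot.get_obs(); M=R.from_euler('xyz',o['tcp_rot'],degrees=True)
D=R.from_euler('xyz',[180,0,22],degrees=True)
print('rot',(M.inv()*D).as_rotvec().round(3),'cm',(M.inv().apply(np.array([.4962,-.1134,float(sys.argv[1])])-o['ee_pos'])*100).round(2),'F',o['wrist_force'].round(1),'tcp',o['ee_pos'].round(4),'open',round(o['opening'],4),o['time'])
E
python3 err.py 0.051
```

```text
rot [ 0.019 -0.024 -0.003] cm [-0.7  -0.43  3.78] F [-0.3  1.2  0.7] tcp [ 0.5032 -0.1145  0.089 ] open 0.0852 2.8833
```

```bash
python3 -m pendant '[[[-0.7,-0.43,0.5,0.019,-0.024,0,100],[0,0,0,0,0,0,100],[0,0,1,0,0,0,100],[0,0,0,0,0,0,100]]]'; python3 err.py 0.051
```

```text
time: 3.22
ee_pos: [0.4963, -0.1132, 0.0768]
tcp_rot: [180.0, -0.1, 21.9]
wrist_force: [-0.7, 0.2, -0.1]
opening: 0.0853
rot [ 0.    -0.002 -0.003] cm [-0.02  0.01  2.58] F [-0.7  0.2 -0.1] tcp [ 0.4963 -0.1132  0.0768] open 0.0853 3.2167
```

```bash
python3 -m pendant '[[[0,0,0.9,0,0,0,100],[0,0,0.9,0,0,0,100],[0,0,0.7,0,0,0,100],[0,0,0,0,0,0,100],[0,0,0,0,0,0,100]]]'; python3 err.py 0.051
```

```text
time: 3.63
ee_pos: [0.4958, -0.1132, 0.0482]
tcp_rot: [-180.0, -0.0, 21.9]
wrist_force: [-0.2, 0.4, -0.4]
opening: 0.0854
rot [-0.    -0.001 -0.003] cm [ 0.03  0.04 -0.28] F [-0.2  0.4 -0.4] tcp [ 0.4958 -0.1132  0.0482] open 0.0854 3.6333
```

```bash
python3 -m pendant '[[[0,0,-0.3,0,0,0,100],[0,0,0,0,0,0,60],[0,0,0,0,0,0,45],[0,0,0,0,0,0,45],[0,0,0,0,0,0,45]]]' 40; python3 err.py 0.051;  python3 -m pendant '[[[0,0,0,0,0,0,30],[0,0,0,0,0,0,20],[0,0,0,0,0,0,20],[0,0,0,0,0,0,20],[0,0,0,0,0,0,20]]]' 40; python3 look.py w4.png 0.067; python3 err.py 0.051
```

```text
time: 4.05
ee_pos: [0.4961, -0.1132, 0.0521]
tcp_rot: [180.0, -0.1, 21.9]
wrist_force: [-0.7, -0.0, -0.8]
opening: 0.0393
rot [ 0.    -0.001 -0.003] cm [0.01 0.02 0.11] F [-0.7 -0.  -0.8] tcp [ 0.4961 -0.1132  0.0521] open 0.0393 4.05
time: 4.47
ee_pos: [0.4962, -0.1132, 0.0526]
tcp_rot: [180.0, -0.1, 21.8]
wrist_force: [-0.6, 0.2, 0.3]
opening: 0.0321
4.4667 [ 0.49618953 -0.11318251  0.05259474] [ 1.79981854e+02 -1.08360795e-01  2.18492552e+01] [ 0.566 -0.085  0.196] [-0.62285146  0.18734634  0.29073373] 0.032090066333882346
{'uv': [318.6, 337.9], 'confidence': 0.89}
mark [ 0.4959 -0.1138  0.067 ] tool cm [-0.05  0.05 -1.44]
[ 268  284  100  110 8907] [317.52408218 339.27663635]
red [ 0.4952 -0.1137  0.067 ] tool cm [-0.1   0.01 -1.44]
yel [ 246  242  143   68 4990]
yelbox [ 0.5093 -0.108   0.047 ] tool cm [1.41 0.01 0.56]
rot [ 0.    -0.002 -0.003] cm [-0.    0.02  0.16] F [-1.7 -0.1 -0.6] tcp [ 0.4962 -0.1132  0.0526] open 0.0324 4.5667
```

View pics/w4.png

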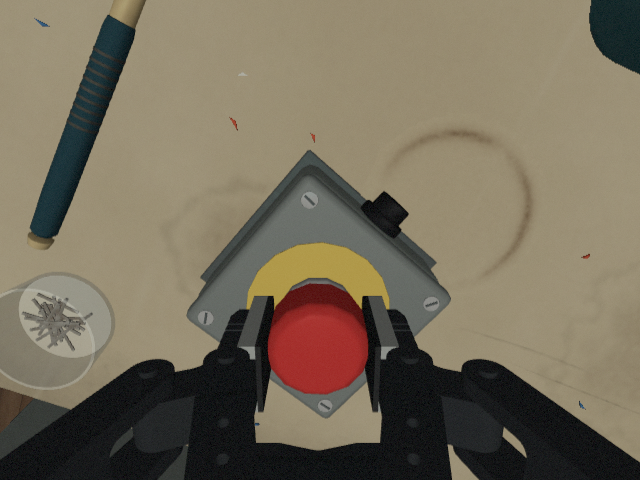

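The knob sits between both pads (red head at (318,339), opening 32 mm). Pulling up in small steps.

```bash
python3 -m pendant '[[[0,0,-0.4,0,0,0,20],[0,0,-0.4,0,0,0,20],[0,0,-0.4,0,0,0,20],[0,0,-0.3,0,0,0,20],[0,0,0,0,0,0,20]]]' 60; python3 look.py w5.png 0.08; python3 err.py 0.0716
```

```text
time: 4.98
ee_pos: [0.4962, -0.1132, 0.069]
tcp_rot: [-180.0, -0.1, 21.8]
wrist_force: [-3.0, -0.0, 4.7]
opening: 0.0319
4.9833 [ 0.49623524 -0.11318934  0.06895519] [-1.79999115e+02 -1.05527023e-01  2.18484721e+01] [ 0.566 -0.085  0.212] [-3.02478176 -0.03073917  4.67368913] 0.03185688470402798
{'uv': [316.7, 338.0], 'confidence': 0.94}
mark [ 0.4938 -0.1139  0.08  ] tool cm [-0.25 -0.02 -1.1 ]
[ 268  284   99  110 8841] [317.4403348  339.30324624]
red [ 0.4934 -0.1144  0.08  ] tool cm [-0.3   0.01 -1.11]
yel [ 252  231  131   77 5120]
yelbox [ 0.5106 -0.1075  0.06  ] tool cm [1.54 0.01 0.9 ]
rot [ 0.    -0.002 -0.003] cm [-0.01  0.02 -0.29] F [-3.1  0.9  5.5] tcp [ 0.4963 -0.1132  0.0687] open 0.032 5.0833
```

```bash
python3 -m pendant '[[[0,0,-0.25,0,0,0,20],[0,0,-0.2,0,0,0,20],[0,0,0,0,0,0,20]]]'; python3 err.py 0.0726;  python3 -m pendant '[[[0,0,-0.15,0,0,0,20],[0,0,0,0,0,0,20]]]'; python3 look.py w6.png 0.087
```

```text
time: 5.33
ee_pos: [0.4961, -0.1132, 0.0727]
tcp_rot: [-180.0, -0.1, 21.8]
wrist_force: [0.6, -0.9, -0.6]
opening: 0.0316
rot [-0.    -0.002 -0.003] cm [-0.    0.02  0.01] F [ 0.6 -0.9 -0.6] tcp [ 0.4961 -0.1132  0.0727] open 0.0316 5.3333
time: 5.5
ee_pos: [0.4961, -0.1132, 0.0726]
tcp_rot: [-180.0, -0.0, 21.8]
wrist_force: [1.5, 0.2, 2.1]
opening: 0.0315
5.5 [ 0.49613732 -0.11321277  0.0725906 ] [-1.79967713e+02 -3.33806557e-02  2.18471105e+01] [ 0.566 -0.085  0.216] [1.46311004 0.15416853 2.05876752] 0.03152715153747865
{'uv': [316.4, 335.9], 'confidence': 0.58}
mark [ 0.4963 -0.1128  0.087 ] tool cm [ 0.03 -0.03 -1.44]
[ 269  284   98  110 8823] [317.53893234 338.96418452]
red [ 0.4953 -0.1137  0.087 ] tool cm [-0.09  0.01 -1.44]
yel [ 254  228  128   80 5168]
yelbox [ 0.5123 -0.107   0.067 ] tool cm [1.73 0.03 0.56]
```

```bash
python3 -m pendant '[[[0,0,-0.4,0,0,0,20],[0,0,-0.2,0,0,0,20]]]'; python3 -m pendant '[[[0,0,0,0,0,0,20],[0,0,0,0,0,0,20]]]'; python3 look.py w7.png 0.087
```

```text
time: 5.77
ee_pos: [0.4959, -0.1132, 0.0729]
tcp_rot: [-179.9, 0.1, 21.8]
wrist_force: [10.6, -2.2, -15.6]
opening: 0.0314
time: 5.93
ee_pos: [0.4961, -0.1132, 0.0724]
tcp_rot: [-179.8, 0.2, 21.9]
wrist_force: [-0.1, 0.4, 0.9]
opening: 0.0314
5.9333 [ 0.49608785 -0.11318833  0.07242448] [-1.79835796e+02  1.69038779e-01  2.18555419e+01] [ 0.566 -0.085  0.215] [-0.0673644   0.42544016  0.94748035] 0.031416823317241924
{'uv': [315.6, 337.3], 'confidence': 0.63}
mark [ 0.4958 -0.1127  0.087 ] tool cm [-0.02 -0.06 -1.46]
[ 269  284   98  109 8813] [317.4889368  338.89016226]
red [ 0.4954 -0.1136  0.087 ] tool cm [-0.08  0.01 -1.46]
yel [ 254  228  128   80 5169]
yelbox [ 0.5123 -0.1069  0.067 ] tool cm [1.74 0.03 0.54]
```

The hard stop at +20 mm gave a -15.6 N reaction with no motion, so the knob is fully out. Pushing back down.

```bash
python3 -m pendant '[[[0,0,0.4,0,0,0,20],[0,0,0.4,0,0,0,20],[0,0,0.4,0,0,0,20],[0,0,0.4,0,0,0,20],[0,0,0,0,0,0,20]]]'; python3 -m pendant '[[[0,0,0.2,0,0,0,20],[0,0,0.2,0,0,0,20],[0,0,0,0,0,0,20]]]';python3 -m pendant '[[[0,0,0.35,0,0,0,20],[0,0,0.2,0,0,0,20]]]'; python3 look.py w8.png 0.067
```

```text
time: 6.45
ee_pos: [0.4961, -0.1132, 0.0585]
tcp_rot: [-179.9, 0.0, 21.9]
wrist_force: [4.0, -1.5, -6.3]
opening: 0.0316
time: 6.7
ee_pos: [0.4961, -0.1132, 0.0532]
tcp_rot: [-179.9, 0.0, 21.8]
wrist_force: [1.9, -0.3, -2.3]
opening: 0.0314
time: 6.87
ee_pos: [0.4963, -0.1132, 0.0526]
tcp_rot: [-180.0, -0.1, 21.8]
wrist_force: [-9.2, 2.4, 15.1]
opening: 0.0313
6.8667 [ 0.49631051 -0.11320209  0.05263646] [-1.79999516e+02 -9.74673443e-02  2.18492006e+01] [ 0.566 -0.085  0.196] [-9.21150882  2.38284152 15.06069128] 0.03132555387360373
{'uv': [318.7, 338.7], 'confidence': 0.94}
mark [ 0.4957 -0.114   0.067 ] tool cm [-0.08  0.05 -1.44]
[ 269  284   98  110 8843] [317.44430623 339.38810358]
red [ 0.4953 -0.1137  0.067 ] tool cm [-0.11  0.01 -1.44]
yel [ 246  243  143   67 4969]
yelbox [ 0.5092 -0.1081  0.047 ] tool cm [1.39 0.01 0.57]
```

Home stop reached (+15 N, z back to 0.0526, no slip). Releasing and retreating.

```bash
python3 -m pendant '[[[0,0,0,0,0,0,20],[0,0,0,0,0,0,50],[0,0,0,0,0,0,100],[0,0,0,0,0,0,100],[0,0,0,0,0,0,100]]]'; python3 -m pendant '[[[0,0,0,0,0,0,100],[0,0,-0.8,0,0,0,100],[0,0,-1,0,0,0,100],[0,0,-1.5,0,0,0,100],[0,0,-1.5,0,0,0,100]]]'; python3 -m pendant '[[[0,0,-2.5,0,0,0,100],[0,0,-2.5,0,0,0,100],[0,0,-2.5,0,0,0,100],[0,0,-2,0,0,0,100],[0,0,0,0,0,0,100]]]'; python3 look.py w9.png 0.067; python3 -c "
from h import *
save('w9c.png',np.hstack([bot.camera('wrist')[100:400,150:500],cv2.resize(bot.camera('top')[200:300,280:460],(450,250))[:250].repeat(1,0) if 0 else cv2.resize(bot.camera('top')[200:300,280:430],(450,300))]))"
```

```text
time: 7.38
ee_pos: [0.4963, -0.1132, 0.0541]
tcp_rot: [180.0, -0.1, 21.9]
wrist_force: [-0.2, 0.3, 0.0]
opening: 0.0771
time: 7.8
ee_pos: [0.4942, -0.1128, 0.102]
tcp_rot: [-179.8, 0.1, 21.9]
wrist_force: [0.7, 0.5, 0.4]
opening: 0.0852
time: 8.22
ee_pos: [0.4945, -0.1129, 0.2087]
tcp_rot: [180.0, -0.1, 21.9]
wrist_force: [0.7, 0.0, 0.4]
opening: 0.0858
8.2167 [ 0.49451286 -0.11293534  0.20874087] [ 1.79980036e+02 -1.05538862e-01  2.18525053e+01] [ 0.564 -0.085  0.352] [0.72800186 0.02541373 0.42358484] 0.08576829466599406
[ 295  194   49   51 1938] [318.7621259  219.01135191]
red [ 0.4958 -0.1135  0.067 ] tool cm [ 0.07  0.1  14.17]
yel [ 281  175   75   73 2203]
yelbox [ 0.4962 -0.1132  0.047 ] tool cm [ 0.12  0.08 16.17]
yel [578 361  56  35 747]
yelbox [ 0.4524 -0.3907  0.047 ] tool cm [-14.28  24.2   16.16]
```

View pics/w9c.png

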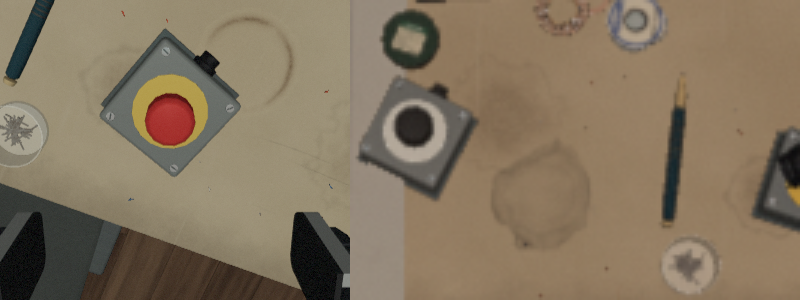

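After release, the red knob (about (319,219) in the full wrist picture) sits at its start apparent size relative to the disc (49/75 now, 46/70 before), so it is home. The black knob is untouched.

```bash
python3 -c "
from h import *
print(bot.get_obs()['qd'].round(2)); print(bot.job_done())"
```

```text
[ 0.14  0.47 -0.97 -0.19 -0.02 -0.11]
the job is handed in; nothing more can be done
None
```

The stop switch is tested and the job is handed in. I pulled the red knob out to its upper stop, pushed it back fully home, let go and backed the arm away. This took about 8.5 s of the 32 s allowed.

- **Pull:** the knob rose 20 mm to its hard stop, where a further tug met about 16 N and no movement. The knob did not slip in the grip.
- **Push:** it came back to the starting height and met the home stop at about 15 N.
- **After release:** the wrist picture shows the red head at its starting size relative to the yellow disc (0.653 now, 0.657 before), so it stayed home. The gripper was well clear, with no contact force.
- **Black knob:** the arm never went near it, and it looks unchanged in the last top picture.
- **Misses:** in the last wrist picture the point-finding network did not report the knob, so that check rests on colour and size alone. The first two approach moves drifted 7–9 mm, which I corrected before gripping.

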